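# Free a specimen carrier from its clamping press

## Task

Two clamping presses on the microscopy bench each hold a flat specimen carrier. On the press whose carrier has the round cell, lift the clamp bar well up and leave it standing open, then slide that carrier straight out along its bed towards the open end, without lifting it off, until all of it is clear of the bar, and leave it lying flat on the bed. Leave the carrier with the square cell where it is.

Things in the scene. Friction and masses are not known exactly. Their poses are not given: they have to be found in the camera images.
- press: Fixed press with the round-cell carrier (its twin holds the square one). Dark base 260x100x12 mm; bed along x: rail 32 wide, flat top at z=32, no guides or stops. Origin: centre of base underside, on bench. +x: clamp end, away from robot; -x: open end. Clamp bar 16 wide crosses over the bed along y at x=73; hinge line along x at y=50, z=45; cheeks 55 high; black grip at the free, -y end.
- press_bar (a joint): Bar angle, rad: 0 closed (level, 1 mm over the carrier), to 1.5 open, free end up. Stiff hinge, stays where left; about 2 N lifts it. Grip: 20 mm wide (x), 34 long, 16 thick, overhangs the base above bare bench, bar tip 152 mm from hinge. Grip centre at angle a, press frame: x=73, y=50-135cos(a), z=45+135sin(a) mm. Pinched across its 20 mm it turns between the fingers as it rises.
- round_carrier: Aluminium plate 150x46x6 mm, 0.1 kg, with a black round cell (38 across, 10 high) on top at x=+48. Lies on the bed, overhanging it 7 mm each side, so its long edges can be pinched. Origin: centre of underside; x along its length as the press's x. Starts near press x=+55, under the bar from x=10 to 26 of the plate, free in front of it (x=-75 to 0). Must slide 65+ mm to press -x to clear the bar.
- square_carrier: The other carrier: the same plate, 150 x 46 x 6 mm, with a black square cell 38 x 38 mm, 10 mm high, on top at x = +48 mm; held in the other press. Origin: centre of its underside; x along its length. Not to be moved.

How it is judged:
On the way, in this order (a step that is already met when the one before it is completed fails the run):
1. the clamp bar is raised by at least 50 degrees with the round-cell carrier still in its place (within 20 mm) (value of joint press_bar above 0.87 rad and distance of round_carrier from where it was at the start of the episode below 0.02 m), for 0.2 s.
2. with the bar still up, the round-cell carrier is slid out along the bed, clear of the bar (value of joint press_bar above 0.87 rad and x of round_carrier in the frame of press between -0.11 and -0.008 m), for 0.2 s.
At the end, for the whole second after the job is handed in: Bar raised at least 50 degrees; round-cell carrier's origin 8 to 110 mm on the -x side of the press's origin (clear of the bar), within 20 mm of the bed's middle line and 17 degrees of its direction, flat on the bed (height within 6 mm, tilt under 7 degrees); all at rest (all of step 2 and y of round_carrier in the frame of press between -0.02 and 0.02 m and z of round_carrier in the frame of press between 0.026 and 0.038 m and angle between the x axis of round_carrier and the x axis of press, either way round below 0.3 rad and angle between round_carrier's own z axis and vertical below 0.12 rad and linear speed of round_carrier below 0.02 m/s and velocity of joint press_bar between -0.1 and 0.1 rad/s); the robot touches nothing.
It fails at once if the round-cell carrier is lifted more than 30 mm off the bed (z of round_carrier in the frame of press above 0.062 m).
It fails at once if the square-cell carrier is moved by more than 15 mm (distance of square_carrier from where it was at the start of the episode above 0.015 m).
It also fails if it takes over 58 s, if anything falls off the work surface, if the arm or the gripper's body presses on something with over 40 N, if the wrist force passes 120 N, or if a joint passes its speed limit or range.

## Robot

A 6-joint arm with a two-finger parallel gripper is mounted at the origin on the work surface. World frame = base frame: x ahead of the robot, y to its left, z up, the work surface at z = 0. Lengths are in m, angles in rad, forces in N, time in s.
With the tool pointing down it reaches from about 0.35 to 0.875 m from the base axis. Payload 4.2 kg.
Tool frame: the origin (TCP) lies between the finger pads; the fingertips stand 25 mm ahead of it and the grasp point (between the pads) lies 6 mm ahead of it; z points along the fingers, y is the line along which they close (so a half turn about z gives the same grasp; the last joint's range is limited). The gripper opens to 87 mm and grips with 3 to 60 N. Pads are 19 mm wide; open, the fingers measure 117 mm over their backs; the gripper's body (75 mm by 190 mm) begins 51 mm behind the grasp point.
Start: joints at [-1.002, 0.385, 0.008, 0, -1.194, -0.259], TCP at [0.191, -0.595, 0.248] pointing down, gripper open.
Joint ranges: [-3.14, 3.14], [-1.21, 2.06], [-1.07, 1.41], [-3.16, 2.05], [-2.99, -0.16], [-3.1, 3.1]. Speed limits (rad/s): [2.79, 2.79, 3.14, 3.14, 3.14, 3.14].

## Interface

Orientations are given as a unit quaternion [w, x, y, z].
In Python, from plant import robot, eyes, probe_bus, job gives the robot as it stands (robot), with the cameras (eyes), the readings (probe_bus) and the job (job).
- The arm moves only by the shell command python3 drive.py [OPENING] [FORCE], which reads ROWS from standard input. ROWS is a JSON list of rows, 1 to 5 of them, each an object with the fields tx, ty, tz (the shift in m), twist (a turn about the tool's z in rad); a field left out counts as zero; each row shifts and turns the commanded pose from where the row before left it, along the tool's axes as they then stand; what a row does not reach is not made up. A row lasts 1/12 s, in which the tool goes at most 0.0417 m and 0.125 rad, less where a joint would pass 70% of its speed; a pose out of reach is approached as far as the arm can. OPENING is the finger opening in m, set as the command begins (- or left out keeps the last). The fingers move at their own pace and stop on an object; FORCE is the grip in N (left out, the last holds). Time passes only in rows, so rows that do not move let the fingers close. It prints the time, the measured TCP pose, the force, the opening and the grip force at its end. Input that does not fit is refused with a message, and nothing moves.
- probe_bus.get_obs(): the state, without advancing time (a new reading comes with each control period).
- eyes.snapshot(name): name is "scene" or "top" or "wrist"; returns the picture (480x640x3 uint8, red, green, blue); there is no depth.
- eyes.get_calibration(name): a dict with "fovy" (degrees; the focal length in pixels is half the picture's height over the tangent of half this angle, whatever the lens; pixels are square), "cx", "cy" (the principal point, pixels), "eye" and "rotation" of the camera in the world; the wrist camera has in their place "tool_from_camera" (4x4, takes a point from camera to tool coordinates, whose origin is the TCP and whose axes are the flange's). Camera axes: x right, y down, z forward; pixel columns grow to the right and rows downward; lengths in m; the calibration is good to about 2 mm. A picture is of the moment at which its call begins: read the wrist's pose just before it. get_calibration takes no time and is no camera call.
- job.sign_off(): hands the job in; it is judged then, once.
The state is a dict: "time": time; "joint_positions": joint angles; "qd": joint speeds; "effort": joint torques, N m; "tool_pos": TCP position; "orientation": TCP orientation; "ft_force": force on the tool from outside, world axes, zero at the start; "moment": the same for the moment, N m; "grip_width": finger opening in m; "finger_force": force on a finger pad.
Only numpy, scipy, OpenCV 4.12 (cv2) and the standard library are available. Lean on these libraries where they do the work, as an engineer would, in place of code of your own. Each camera call takes 0.05 s, during which the arm holds its last target. There are 200 camera calls.

## Working session

There is one attempt and no reset: what is moved stays moved. The work goes in short steps, Python scripts to look and compute and a shell command to move; the robot and the scene stay as the last step left them, time stands still between calls to the robot, and variables do not carry over. Pictures are saved under pics/ and viewed, at most 10 in all, crops included, and the job is handed in when it is done.

```bash
ls; mkdir -p pics
python3 - <<'E'
from plant import robot, eyes, probe_bus, job
import cv2
for n in ("scene","top"):
    im=eyes.snapshot(n); cv2.imwrite(f"pics/{n}0.png",im[:,:,::-1]); print(n,eyes.get_calibration(n))
print(eyes.get_calibration("wrist")); o=probe_bus.get_obs(); print(o["time"],o["tool_pos"],o["orientation"])
E
```

```text
drive.py
pics
plant.py
scene {'fovy': 55.49220840092573, 'cx': 326.8047445063067, 'cy': 235.56455674218114, 'eye': array([0.83454363, 0.35062454, 0.69655946]), 'rotation': array([-0.09468112,  0.34144881,  0.89587375, -0.2680642 ])}
top {'fovy': 44.78415231618869, 'cx': 326.90087618235617, 'cy': 245.67540540335028, 'eye': array([0.37259771, 0.005748  , 0.86728854]), 'rotation': array([-0.09899417,  0.74431912, -0.65506407,  0.0841443 ])}
{'fovy': 58.975678291645636, 'cx': 317.9288553301917, 'cy': 242.45679672124595, 'tool_from_camera': array([[-3.52232666e-04, -9.63896474e-01, -2.66277042e-01,
         7.23099260e-02],
       [ 9.99999290e-01, -3.64866080e-05, -1.19072640e-03,
        -5.86638585e-04],
       [ 1.13802143e-03, -2.66277273e-01,  9.63895803e-01,
        -1.37612144e-01],
       [ 0.00000000e+00,  0.00000000e+00,  0.00000000e+00,
         1.00000000e+00]])}
0.1 [ 0.19041029 -0.59477826  0.24659022] [-1.92545436e-04 -1.54209242e-01  9.88037748e-01  9.38447269e-04]
```

View pics/top0.png

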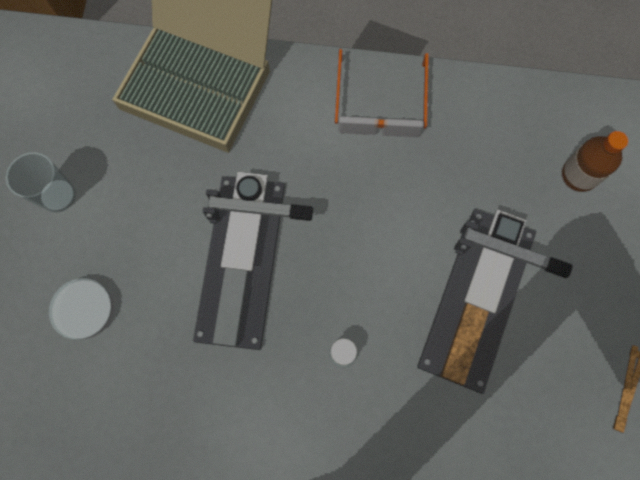

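View pics/scene0.png

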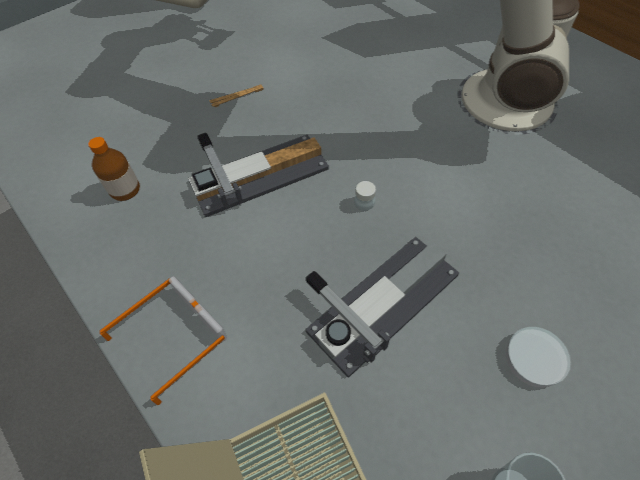

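The top view shows the round-cell press on the left: cell at (249,187), grip at (301,212), plate front edge at about (222,267)–(252,270), and base corners at (194,342), (263,347), (286,183). The square-cell press is on the right, at about (490,280). The scene view agrees, with the round cell at (338,332) and the grip at (316,282). Next I measure the round-cell press.

```bash
cat > h.py <<'E'
import numpy as np, cv2
from scipy.spatial.transform import Rotation as R
from plant import robot, eyes, probe_bus, job
def cam(n):
    c=eyes.get_calibration(n); f=240/np.tan(np.radians(c["fovy"])/2)
    if n=="wrist":
        o=probe_bus.get_obs(); T=np.eye(4); q=o["orientation"]; T[:3,:3]=R.from_quat(np.roll(q,-1)).as_matrix(); T[:3,3]=o["tool_pos"]
        M=T@c["tool_from_camera"]; return f,c["cx"],c["cy"],M[:3,3],M[:3,:3]
    return f,c["cx"],c["cy"],np.array(c["eye"]),R.from_quat(np.roll(c["rotation"],-1)).as_matrix()
def ray(C,p,z):
    f,cx,cy,e,M=C; d=M@np.array([(p[0]-cx)/f,(p[1]-cy)/f,1]); return e+d*(z-e[2])/d[2]
def proj(C,P):
    f,cx,cy,e,M=C; v=M.T@(np.array(P)-e); return np.array([cx+f*v[0]/v[2],cy+f*v[1]/v[2]])
E
python3 - <<'E'
from h import *
C=cam("top"); im=cv2.imread("pics/top0.png"); g=cv2.cvtColor(im,cv2.COLOR_BGR2GRAY)
def blobs(m,x0,y0,x1,y1,lo,hi):
    mm=np.zeros_like(m); mm[y0:y1,x0:x1]=m[y0:y1,x0:x1]
    for c in cv2.findContours(mm,cv2.RETR_EXTERNAL,cv2.CHAIN_APPROX_NONE)[0]:
        a=cv2.contourArea(c)
        if lo<a<hi: yield a,cv2.minAreaRect(c)
print(g[310,210],g[310,235],g[240,240],g[212,301],g[300,300])
for nm,m,z,box,lo in (("plate",(g>150),.038,(200,160,300,300),300),("grip",(g<32),.053,(285,195,325,230),80),("base",(g<75),.012,(180,160,300,360),2000)):
    for a,r in blobs(m.astype(np.uint8)*255,*box,lo,1e5):
        P=[ray(C,p,z) for p in cv2.boxPoints(r)]; c=ray(C,r[0],z)
        print(nm,a,np.round(r[0],1),np.round(c,4)); print(np.round(P,4)[:, :2].tolist(),[round(float(np.linalg.norm(P[i]-P[i-1])),4) for i in range(4)])
for n,p in (("cell",(249,187)),):print(n,ray(C,p,.048))
for p in ((194,342),(263,347),(286,183)): print(ray(C,p,.012))
S=cam("scene")
for p,z in (((338,332),.048),((316,282),.053)): print("scene",ray(S,p,z))
E
```

```text
61 111 162 32 104
plate 1486.0 [240.4 240.4] [0.5833 0.1655 0.038 ]
[[0.5421, 0.1867], [0.6274, 0.1878], [0.6254, 0.1439], [0.5403, 0.1439]] [0.0428, 0.0853, 0.0439, 0.085]
base 3102.5 [259.4 281.1] [0.5312 0.1318 0.012 ]
[[0.431, 0.1533], [0.6395, 0.1526], [0.6373, 0.109], [0.4294, 0.1123]] [0.041, 0.2085, 0.0436, 0.2079]
base 2132.0 [209.7 275.4] [0.5302 0.2072 0.012 ]
[[0.4293, 0.2178], [0.6363, 0.2366], [0.6373, 0.196], [0.4306, 0.1796]] [0.0382, 0.2078, 0.0406, 0.2074]
cell [0.66417984 0.16448954 0.048     ]
[0.42974671 0.21214393 0.012     ]
[0.43542318 0.11126608 0.012     ]
[0.69086452 0.11506233 0.012     ]
scene [0.6628651  0.16862151 0.048     ]
scene [0.63440392 0.08562589 0.053     ]
```

```bash
echo '[{"twist": -0.125}, {"twist": -0.125}, {"twist": -0.125}, {"twist": -0.125}, {"twist": -0.125}]' | python3 drive.py .087 15; echo '[{"twist": -0.125}, {"twist": -0.125}, {"twist": -0.125}, {"twist": -0.125}, {"twist": -0.125}]' | python3 drive.py; echo '[{"tx": -0.03, "ty": -0.02, "twist": -0.023}, {"tx": -0.034, "ty": -0.022}, {"tx": -0.034, "ty": -0.022}, {"tx": -0.034, "ty": -0.022}, {"tx": -0.034, "ty": -0.022}]' | python3 drive.py; python3 -c "
from h import *
C=cam('top')
for p in ((301,212),(303,212)): print(ray(C,p,.053),ray(C,p,.045))"
```

```text
time: 0.52
tool_pos: [0.1904, -0.5949, 0.2469]
orientation: [0.0, -0.453, 0.891, 0.001]
ft_force: [-0.3, -0.6, -0.3]
grip_width: 0.0867
finger_force: 0.0
time: 0.93
tool_pos: [0.1905, -0.5949, 0.2469]
orientation: [0.0, -0.705, 0.709, 0.001]
ft_force: [-1.1, 0.1, 0.4]
grip_width: 0.087
finger_force: 0.0
time: 1.35
tool_pos: [0.2976, -0.4266, 0.2471]
orientation: [-0.0, 0.711, -0.703, -0.0]
ft_force: [0.3, -1.1, 0.1]
grip_width: 0.0872
finger_force: 0.0
[0.63344739 0.08133405 0.053     ] [0.63601011 0.08207665 0.045     ]
[0.63381833 0.07841758 0.053     ] [0.6363847  0.07913153 0.045     ]
```

```bash
for i in 1 2; do :; done; echo '[{"tx": -0.034, "ty": -0.022}, {"tx": -0.034, "ty": -0.022}, {"tx": -0.034, "ty": -0.022}, {"tx": -0.034, "ty": -0.022}, {"tx": -0.034, "ty": -0.022}]' | python3 drive.py >/dev/null; echo '[{"tx": -0.034, "ty": -0.022}, {"tx": -0.034, "ty": -0.022}, {"tx": -0.034, "ty": -0.022}, {"tx": -0.034, "ty": -0.022}, {"tx": -0.034, "ty": -0.022}]' | python3 drive.py>/dev/null; echo '[{"tx": -0.034, "ty": -0.023}, {"tx": -0.034, "ty": -0.023}, {"tx": -0.034, "ty": -0.023}, {"tx": -0.034, "ty": -0.023}, {"tx": -0.03, "ty": -0.023}]' | python3 drive.py; echo '[{}, {}]' | python3 drive.py
python3 - <<'E'
from h import *
C=cam("wrist"); im=eyes.snapshot("wrist")[:,:,::-1]; cv2.imwrite("pics/w1.png",im)
for P in ((.635,.08,.053),(.616,.1655,.038)): print(proj(C,P))
E
```

```text
time: 2.6
tool_pos: [0.6266, 0.0839, 0.2471]
orientation: [0.0, 0.712, -0.703, -0.0]
ft_force: [0.9, -0.7, 0.5]
grip_width: 0.0873
finger_force: 0.0
time: 2.77
tool_pos: [0.6264, 0.0833, 0.2457]
orientation: [0.001, 0.712, -0.702, -0.001]
ft_force: [0.6, 0.1, -0.4]
grip_width: 0.0871
finger_force: 0.0
[307.53420562 217.0348103 ]
[328.73354738 308.87091436]
```

View pics/w1.png

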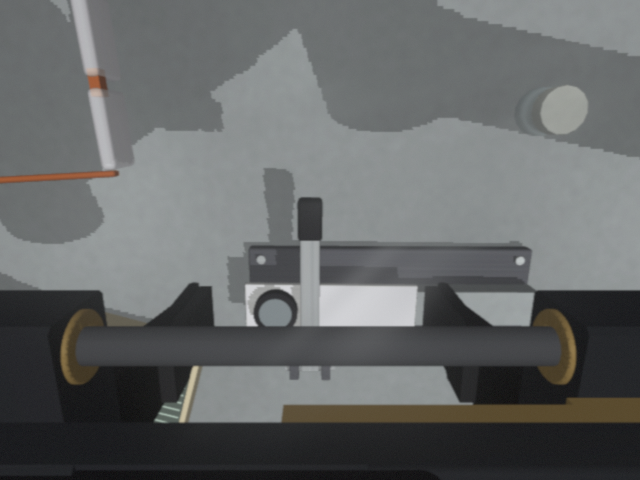

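The wrist view shows the grip, about (299–322, 198–240), centred at (310.5,219) and 3 px from my prediction. The frame's near corner is at (115,173), and I check how close it comes.

Run:
```python
from h import *
C=cam("wrist"); T=cam("top"); g=cv2.imread("pics/w1.png",0)
m=np.zeros_like(g); m[185:246,285:335]=(g[185:246,285:335]<45)*255
c=max(cv2.findContours(m,cv2.RETR_EXTERNAL,cv2.CHAIN_APPROX_NONE)[0],key=cv2.contourArea); r=cv2.boundingRect(c); print(r)
x,y,w,h=r
print("grip",ray(C,(x+w/2,y+h/2),.053),[ray(C,p,.053)[:2] for p in((x,y),(x+w,y+h))])
for z in(0,.05,.1): print(z,ray(C,(115,173),z)[:2],ray(T,(341,125),z)[:2])
print("base corners",[ray(C,p,.012)[:2] for p in((248,244),(530,246))])
```

```text
Traceback (most recent call last):
ValueError: max() iterable argument is empty
```

Run:
```python
from h import *
C=cam("wrist"); T=cam("top"); g=cv2.imread("pics/w1.png",0)
print(g.shape,g[219,290:335:4])
x,y,w,h=299,198,23,42
print("grip",ray(C,(x+w/2,y+h/2),.053),[ray(C,p,.053)[:2] for p in((x,y),(x+w,y+h))])
for z in(0,.05,.1): print(z,ray(C,(115,173),z)[:2],ray(T,(341,125),z)[:2])
print("base corners",[ray(C,p,.012)[:2] for p in((248,244),(530,246))])
```

```text
(480, 640) [112 142  69  56  57  57  58  58 114 145 145 144]
grip [0.63206106 0.08042917 0.053     ] [array([0.64123211, 0.06368541]), array([0.62264111, 0.09762739])]
0 [0.80848399 0.05186377] [0.80635535 0.04225718]
0.05 [0.7849169  0.04629542] [0.78134881 0.04015239]
0.1 [0.7613498  0.04072707] [0.75634228 0.0380476 ]
base corners [array([0.6892622 , 0.11318208]), array([0.43239569, 0.11193666])]
```

```bash
echo '[{"tx": 0.003, "ty": -0.006, "tz": 0.035}, {"tz": 0.04}, {"tz": 0.04}, {"tz": 0.04}, {"tz": 0.038}]' | python3 drive.py; echo '[{}, {}, {}, {}]' | python3 drive.py 0 15;  echo '[{}, {}, {}, {}]' | python3 drive.py
```

```text
time: 3.23
tool_pos: [0.6311, 0.0769, 0.0534]
orientation: [-0.0, 0.711, -0.704, -0.0]
ft_force: [1.1, 0.4, -0.6]
grip_width: 0.0871
finger_force: 0.0
time: 3.57
tool_pos: [0.6342, 0.0789, 0.0582]
orientation: [-0.003, 0.711, -0.703, 0.002]
ft_force: [0.8, -0.1, -0.2]
grip_width: 0.068
finger_force: 0.0
time: 3.9
tool_pos: [0.6325, 0.0788, 0.0555]
orientation: [-0.001, 0.711, -0.703, 0.0]
ft_force: [1.0, -0.4, 0.4]
grip_width: 0.0415
finger_force: 0.0
```

```bash
echo '[{}, {}, {}, {}, {}]' | python3 drive.py;echo '[{}, {}, {}]' | python3 drive.py
```

```text
time: 4.32
tool_pos: [0.6327, 0.0787, 0.0546]
orientation: [-0.0, 0.711, -0.703, 0.0]
ft_force: [2.2, 0.4, 0.3]
grip_width: 0.02
finger_force: 15.0
time: 4.57
tool_pos: [0.6327, 0.0787, 0.0546]
orientation: [-0.0, 0.711, -0.703, 0.0]
ft_force: [3.1, -0.6, -2.1]
grip_width: 0.0199
finger_force: 15.0
```

```bash
echo '[{"tx": -0.001, "tz": -0.017}, {"tx": -0.003, "tz": -0.0166}, {"tx": -0.005, "tz": -0.016}, {"tx": -0.007, "tz": -0.0153}, {"tx": -0.009, "tz": -0.0143}]' | python3 drive.py; echo '[{}]' | python3 drive.py
```

```text
time: 4.98
tool_pos: [0.6324, 0.1038, 0.1342]
orientation: [-0.001, 0.711, -0.703, 0.0]
ft_force: [4.1, 1.3, -4.3]
grip_width: 0.02
finger_force: 15.0
time: 5.07
tool_pos: [0.6325, 0.1051, 0.1362]
orientation: [-0.001, 0.712, -0.702, 0.001]
ft_force: [1.9, -1.2, 2.4]
grip_width: 0.0201
finger_force: 15.0
```

```bash
echo '[{"tx": -0.0107, "tz": -0.013}, {"tx": -0.0122, "tz": -0.0116}, {"tx": -0.0136, "tz": -0.010}, {"tx": -0.0147, "tz": -0.0082}, {"tx": -0.0156, "tz": -0.0063}]' | python3 drive.py; echo '[{}, {}, {}]' | python3 drive.py; echo '[{}, {}, {}, {}, {}]' | python3 drive.py .087; echo '[{}, {}, {}, {}, {}]' | python3 drive.py;echo '[{}, {}, {}, {}]' | python3 drive.py
```

```text
time: 5.48
tool_pos: [0.6318, 0.1691, 0.1836]
orientation: [0.0, 0.711, -0.703, 0.001]
ft_force: [4.4, -2.7, -0.0]
grip_width: 0.0199
finger_force: 15.0
time: 5.73
tool_pos: [0.6318, 0.1703, 0.184]
orientation: [-0.001, 0.712, -0.703, 0.001]
ft_force: [0.6, -0.2, 7.5]
grip_width: 0.0197
finger_force: 15.0
time: 6.15
tool_pos: [0.6306, 0.1701, 0.182]
orientation: [0.001, 0.711, -0.703, -0.0]
ft_force: [0.3, -0.2, 0.8]
grip_width: 0.0454
finger_force: 0.0
time: 6.57
tool_pos: [0.6311, 0.1705, 0.1829]
orientation: [-0.0, 0.711, -0.703, -0.0]
ft_force: [0.5, -0.4, 0.1]
grip_width: 0.0785
finger_force: 0.0
time: 6.9
tool_pos: [0.6311, 0.1704, 0.1829]
orientation: [-0.0, 0.711, -0.703, 0.0]
ft_force: [-0.7, 0.2, -0.1]
grip_width: 0.087
finger_force: 0.0
```

```bash
echo '[{"tz": -0.03}, {"tz": -0.04}, {"tz": -0.02}, {"ty": 0.04}, {"ty": 0.04}]' | python3 drive.py >/dev/null; echo '[{"ty": 0.04}, {"ty": 0.02}, {"twist": 0.125}, {"twist": 0.125}, {"twist": 0.125}]' | python3 drive.py>/dev/null; echo '[{"twist": 0.125}, {"twist": 0.125}, {"twist": 0.125}, {"twist": 0.125}, {"twist": 0.125}]' | python3 drive.py>/dev/null;echo '[{"twist": 0.125}, {"twist": 0.125}, {"twist": 0.125}, {"twist": 0.125}, {"twist": 0.073}]' | python3 drive.py; echo '[{}, {}, {}]' | python3 drive.py
python3 - <<'E'
from h import *
C=cam("wrist"); im=eyes.snapshot("wrist")[:,:,::-1]; cv2.imwrite("pics/w2.png",im)
print(probe_bus.get_obs()["joint_positions"])
E
```

```text
time: 8.57
tool_pos: [0.491, 0.1687, 0.273]
orientation: [0.0, -0.002, 1.0, 0.0]
ft_force: [0.4, -1.0, -1.1]
grip_width: 0.0869
finger_force: 0.0
time: 8.82
tool_pos: [0.4911, 0.1688, 0.2729]
orientation: [0.0, -0.006, 1.0, 0.0]
ft_force: [-0.1, 0.2, -0.4]
grip_width: 0.0874
finger_force: 0.0
[ 6.43844961e-01  1.85788078e-01 -2.06918951e-01  9.00765497e-06
 -1.17800716e+00 -2.20344103e+00]
```

View pics/w2.png

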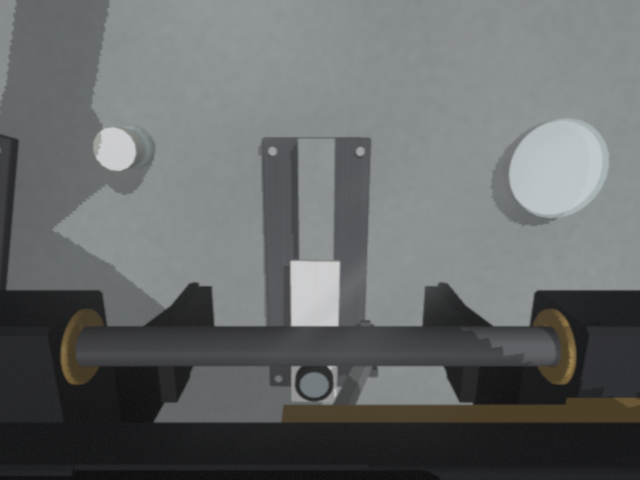

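The wrist view shows the bar swung up clear at about (365,350). The carrier is in place, with front corners at (291,261) and (340,262), and the base front corners are at (263,138) and (370,138).

Run:
```python
from h import *
C=cam("wrist")
for p,z in (((291,261),.038),((340,262),.038),((291,325),.038),((338,325),.038),((263,138),.012),((370,138),.012),((299,140),.032),((335,140),.032),((314,382),.048)): print(p,ray(C,p,z).round(4))
```

```text
(291, 261) [0.54   0.1436 0.038 ]
(340, 262) [0.5405 0.1888 0.038 ]
(291, 325) [0.6047 0.1433 0.038 ]
(338, 325) [0.6042 0.1885 0.038 ]
(263, 138) [0.4309 0.1172 0.012 ]
(370, 138) [0.4298 0.2147 0.012 ]
(299, 140) [0.4316 0.1509 0.032 ]
(335, 140) [0.4313 0.1821 0.032 ]
(314, 382) [0.6604 0.166  0.048 ]
```

```bash
echo '[{"tx": -0.04, "ty": -0.003, "twist": 0.01}, {"tx": -0.039}, {"tz": 0.04}, {"tz": 0.04}, {"tz": 0.04}]' | python3 drive.py; echo '[{"tz": 0.04}, {"tz": 0.03}, {"tz": 0.02}, {"tz": 0.01}, {"tz": 0.005}]' | python3 drive.py .065; echo '[{}, {}, {}]' | python3 drive.py
```

```text
time: 9.28
tool_pos: [0.5709, 0.1662, 0.1517]
orientation: [0.001, 0.0, 1.0, 0.001]
ft_force: [0.1, 0.4, -0.2]
grip_width: 0.0869
finger_force: 0.0
time: 9.7
tool_pos: [0.5696, 0.1658, 0.0461]
orientation: [-0.001, -0.0, 1.0, -0.001]
ft_force: [0.4, 0.5, -1.1]
grip_width: 0.0669
finger_force: 0.0
time: 9.95
tool_pos: [0.5712, 0.1668, 0.0496]
orientation: [0.002, -0.0, 1.0, 0.001]
ft_force: [-0.6, -0.2, 0.5]
grip_width: 0.0652
finger_force: 0.0
```

```bash
echo '[{"tz": 0.003}, {}, {}, {}, {}]' | python3 drive.py .03 10; echo '[{}, {}, {}, {}, {}]' | python3 drive.py
```

```text
time: 10.37
tool_pos: [0.5703, 0.1662, 0.0452]
orientation: [0.0, 0.0, 1.0, 0.0]
ft_force: [-0.9, 0.7, 1.2]
grip_width: 0.0462
finger_force: 10.0
time: 10.78
tool_pos: [0.5703, 0.1662, 0.0452]
orientation: [0.0, 0.0, 1.0, 0.0]
ft_force: [-1.5, 0.4, 3.9]
grip_width: 0.0465
finger_force: 10.0
```

```bash
echo '[{"tx": 0.005}, {"tx": 0.01}, {"tx": 0.012}, {"tx": 0.012}, {"tx": 0.012}]' | python3 drive.py; echo '[{"tx": 0.012}, {"tx": 0.012}, {"tx": 0.012}, {"tx": 0.008}, {"tx": 0.004}]' | python3 drive.py; echo '[{}, {}, {}]' | python3 drive.py
```

```text
time: 11.2
tool_pos: [0.519, 0.1666, 0.0452]
orientation: [0.001, -0.0, 1.0, 0.001]
ft_force: [2.8, -0.8, 2.7]
grip_width: 0.0458
finger_force: 10.0
time: 11.62
tool_pos: [0.4703, 0.1663, 0.0452]
orientation: [0.0, -0.0, 1.0, 0.0]
ft_force: [3.8, 0.2, 2.9]
grip_width: 0.0459
finger_force: 10.0
time: 11.87
tool_pos: [0.47, 0.1663, 0.0452]
orientation: [-0.001, 0.0, 1.0, -0.0]
ft_force: [-5.5, 2.2, 9.5]
grip_width: 0.0457
finger_force: 10.0
```

Release to 65 mm, rise, and look.

```bash
echo '[{}, {}, {}, {}, {}]' | python3 drive.py .07; echo '[{}, {"tz": -0.01}, {"tz": -0.03}, {"tz": -0.04}, {"tz": -0.04}]' | python3 drive.py; echo '[{"tz": -0.04}, {"tz": -0.04}, {}, {}, {}]' | python3 drive.py
python3 - <<'E'
from h import *
for n in("top","scene"): globals()[n]=eyes.snapshot(n)[:,:,::-1]
cv2.imwrite("pics/end.png",np.hstack([top[100:400,150:550],scene[100:400,150:550]]))
E
```

```text
time: 12.28
tool_pos: [0.4709, 0.1658, 0.0444]
orientation: [-0.001, 0.0, 1.0, -0.0]
ft_force: [-0.6, 0.8, -0.7]
grip_width: 0.0678
finger_force: 0.0
time: 12.7
tool_pos: [0.4703, 0.1655, 0.1654]
orientation: [-0.001, 0.0, 1.0, -0.001]
ft_force: [0.2, 1.1, 0.6]
grip_width: 0.07
finger_force: 0.0
time: 13.12
tool_pos: [0.4705, 0.1659, 0.2443]
orientation: [-0.001, 0.0, 1.0, 0.0]
ft_force: [-0.9, -0.1, -0.6]
grip_width: 0.0698
finger_force: 0.0
```

View pics/end.png

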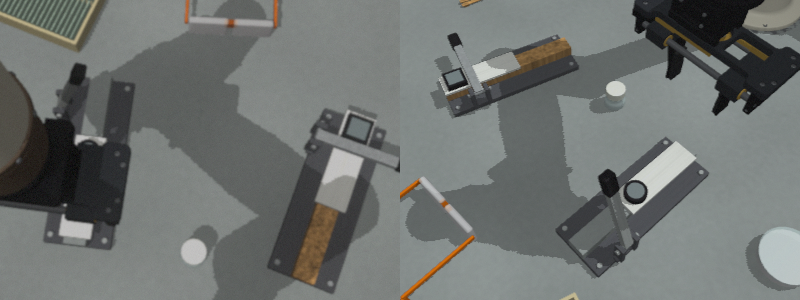

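In the scene half, the bar stands up with its grip at (608,183). The carrier lies flat and straight on the bed towards the open end, with its cell at (635,191), which is full-picture (385,291). The square carrier has not moved. I do a quick numeric check and hand in if it agrees.

Run:
```python
from h import *
c=ray(cam("scene"),(385,290),.048); x=c[0]-.048-.561; print("cell",c,"carrier press x",x,"y",c[1]-.1655)
if -.09<x<-.02 and abs(c[1]-.1655)<.012: print(job.sign_off())
```

```text
cell [0.56132072 0.16661619 0.048     ] carrier press x -0.04767927952839024 y 0.0011161913393372414
the job is handed in; nothing more can be done
None
```

The job is handed in: the round-cell press's bar stands open at about 1.25 rad, and its carrier lies flat on the bed, about 48 mm to the open side of the press origin and 1 mm off the middle line. The square carrier was not touched.

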